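# Empty the docked cell caddy into the sorting tray

### The job

The four AA cells collected in the docked caddy are to be checked, so empty them into the shallow tray: squeeze the caddy's two side buttons to free its catches, draw it forward out of the dovetail dock with the cells still inside, and with its mouth held low over the tray tip it only as far as it takes for the flap to swing open and all four cells to slide out (never beyond about 60 degrees). Then slide the empty caddy back fully home in the dock so that both catches spring out again, and leave the tray and the things standing around where they are.

Things in the scene. Friction and masses are not known exactly. Their poses are not given: they have to be found in the camera images.
- caddy: Grey plastic cell caddy, loose, 116 x 57 x 74 mm, 0.3 kg. Origin: centre of the underside, straight below the grip; z up, x to its rear, y to its left. Cell hopper in front, x = -94 to -24 mm, 57 mm wide, z = 24 to 72, clear top; its floor falls 10 degrees to the rear, which keeps the cells in. Behind it a grip block, x = -24 to 22 mm, 36 wide, top at z = 74.
- caddy_grip (a point): Where to grip, z = 50 mm above the caddy's origin, midway between two black ribbed button plates that stand off the sides of the grip block: x = -14 to 14 mm, z = 28 to 72 mm. They measure 52 mm over both at rest, 42 mm when both are pressed home; squeeze them with the fingers closing along y.
- caddy_foot (a point): Rear end of the dovetail foot, (caddy frame x = 22 mm, z = 0). The foot runs from x = -56 to 22 mm, 9 mm high, 40 mm wide at the bottom and 31 mm at the top, the rear 8 mm tapered by 3 mm a side and 2.5 mm from below.
- caddy_mouth (a point): Middle of the hopper's front lip, over which the cells leave: caddy frame x = -94, y = 0, z = 39 mm. Below it the front wall reaches down to z = 24 mm.
- flap (a joint): Front flap, an aluminium plate 52 mm wide and 33 mm long hung from a pin at the top of the mouth (caddy frame x = -84.5, z = 68.5 mm). 0 = shut, positive = swung outward, rad, up to 1.5. Unsprung, 14 g: its weight shuts it when the caddy is upright; with the caddy tipped forward it hangs plumb and the cells push it open. They come out at about 25 to 40 degrees of tip.
- catch_left (a joint): Left (+y) button and its catch, one sprung slide: 0 = out, 0.005 m = pressed home; 2 N to start, 4.5 N when home. The catch, a steel tooth at the foot of the plate, springs into a gap in the dock's cheek when the caddy is home and locks it; pressing withdraws it. If the caddy is not home the tooth rests on the cheek and the button stays about 3.5 mm in.
- catch_right (a joint): The same on the right (-y): 0 = out, 0.005 m = pressed home.
- dock: Dovetail dock fixed on the bench: aluminium plate 96 x 74 mm, 4 mm thick, with two black cheeks 25 mm high; origin on the bench, z up, x to the closed rear end. Home, the caddy's origin lies at (0, 0, 4 mm) of this frame with the same axes; 1 mm to the rear stop, about 1.5 mm of play each side. The cheeks keep the foot from being lifted.
- dock_entry (a point): Middle of the dock's open front end, on the channel's floor (dock frame x = -62, z = 4 mm); the last 14 mm of the cheeks flare by 3.5 mm a side and the last 11 mm of the plate slope down by 3 mm. The caddy slides out here, along -x of the dock, and is clear of the cheeks after 84 mm; it goes back in the same way.
- tray: Black shallow open tray, loose, 0.35 kg, 160 mm (x) by 130 mm (y), walls 3 mm thick and 32 mm high, with small lugs to 186 mm at the x ends; origin at the centre of its underside.
- cell_1_center (a point): Centre of an AA cell, 14 mm thick, 50 mm long, 24 g; the four lie crosswise in a row in the hopper at the start
- cell_2_center (a point): Centre of another AA cell, 14 mm thick, 50 mm long, 24 g; the four lie crosswise in a row in the hopper at the start
- cell_3_center (a point): Centre of another AA cell, 14 mm thick, 50 mm long, 24 g; the four lie crosswise in a row in the hopper at the start
- cell_4_center (a point): Centre of another AA cell, 14 mm thick, 50 mm long, 24 g; the four lie crosswise in a row in the hopper at the start
- multimeter: Bystander: multimeter lying flat, 138 x 68 x 40 mm; origin at the centre of its underside.
- ipa_bottle: Bystander: standing plastic bottle with a nozzle, 49 mm thick, 134 mm high; origin at the centre of its underside.
- solder_reel: Bystander: reel 54 mm across, 40 mm high, standing on its flange; origin at the centre of its underside.
- nine_volt: Bystander: block battery standing upright, 18 x 26 x 49 mm; origin at the centre of its underside.
Mind the look-alikes: they are no part of the job. What is shaped like the dock but green or turquoise is not meant.

How it is judged:
On the way, in this order (a step that is already met when the one before it is completed fails the run):
1. both buttons squeezed home with the caddy still docked (value of joint each of catch_left, catch_right above 0.0038 m and x of caddy in the frame of dock above -0.006 m), for 0.05 s.
2. caddy drawn forward clear of the dock, upright, all four cells still in it (x of caddy in the frame of dock below -0.08 m and angle between caddy's own z axis and vertical below 0.26 rad and distance between each of cell_1_center, cell_2_center, cell_3_center, cell_4_center and caddy_mouth below 0.085 m), for 0.05 s.
3. caddy tipped with its mouth low over the tray and the flap swung open (angle between caddy's own z axis and vertical above 0.35 rad and value of joint flap above 0.2 rad and horizontal distance between caddy_mouth and tray below 0.09 m and height (world z) of caddy_mouth below 0.16 m), for 0.1 s.
4. all four cells lie in the tray (x of cell_1_center in the frame of tray between -0.077 and 0.077 m and y of cell_1_center in the frame of tray between -0.062 and 0.062 m and z of cell_1_center in the frame of tray between 0 and 0.034 m and x of cell_2_center in the frame of tray between -0.077 and 0.077 m and y of cell_2_center in the frame of tray between -0.062 and 0.062 m and z of cell_2_center in the frame of tray between 0 and 0.034 m and x of cell_3_center in the frame of tray between -0.077 and 0.077 m and y of cell_3_center in the frame of tray between -0.062 and 0.062 m and z of cell_3_center in the frame of tray between 0 and 0.034 m and x of cell_4_center in the frame of tray between -0.077 and 0.077 m and y of cell_4_center in the frame of tray between -0.062 and 0.062 m and z of cell_4_center in the frame of tray between 0 and 0.034 m), for 0.2 s.
At the end, for the whole second after the job is handed in: The caddy sits home in the dock (within 3.5 mm along the slide, 4 mm across) with both catches sprung out (buttons less than 1.5 mm in) and its flap shut; all four cells lie in the tray (all of step 4 and x of caddy in the frame of dock between -0.0035 and 0.004 m and y of caddy in the frame of dock between -0.004 and 0.004 m and z of caddy in the frame of dock below 0.008 m and value of joint each of catch_left, catch_right below 0.0015 m and value of joint flap below 0.1 rad and linear speed of caddy below 0.02 m/s); the robot touches nothing.
It fails at once if the caddy is tipped beyond 60 degrees (angle between caddy's own z axis and vertical above 1.06 rad).
It fails at once if the cells are poured from high up (the mouth more than 160 mm above the bench with the caddy tipped over 35 degrees) (angle between caddy's own z axis and vertical above 0.61 rad and height (world z) of caddy_mouth above 0.16 m).
It fails at once if the tray is shoved more than 30 mm (distance of tray from where it was at the start of the episode above 0.03 m).
It fails at once if a bystander (multimeter, bottle, reel or block battery) is shoved more than 30 mm or knocked over (distance of any of multimeter, ipa_bottle, solder_reel, nine_volt from where it was at the start of the episode above 0.03 m or angle between any of multimeter, ipa_bottle, solder_reel, nine_volt's own z axis and vertical above 0.5 rad).
It also fails if it takes over 61 s, if anything falls off the work surface, if the arm or the gripper's body presses on something with over 40 N, if the wrist force passes 120 N, or if a joint passes its speed limit or range.

### The arm

A 6-joint arm with a two-finger parallel gripper is mounted at the origin on a cart in front of the work surface, level with it; the furniture and walls round the work are solid. World frame = base frame: x ahead of the robot, y to its left, z up, the work surface at z = 0. Lengths are in m, angles in rad, forces in N, time in s.
With the tool pointing down it reaches from about 0.4 to 0.825 m from the base axis. Payload 7 kg.
Tool frame: the origin (TCP) lies on the centre line of the jaws, within the pads' length; the fingertips stand 22 mm ahead of it and the grasp point (between the pads) lies 3 mm ahead of it (arm.tcp_to_tips is the distance from the TCP to the fingertips, in m); z points along the fingers, y is the line along which they close (so a half turn about z gives the same grasp; the last joint's range is limited). The gripper opens to 88 mm and grips with 3 to 60 N. Pads are 19 mm wide; open, the fingers measure 130 mm over their backs; the gripper's body (78 mm by 193 mm) begins 47 mm behind the grasp point.
Start: joints at [1.549, 0.359, 0.012, 0, -1.224, -0.288], TCP at [0.206, 0.643, 0.249] pointing down, gripper open.
Joint ranges: [-3.07, 3.07], [-1.43, 2.12], [-1.02, 1.25], [-3.03, 1.67], [-3.05, -0], [-3.03, 3.03]. Speed limits (rad/s): [2.39, 2.39, 3.01, 3.14, 3.14, 3.14].

### API

Orientations are given as [roll, pitch, yaw] about the fixed x, y, z axes, in that order (R = Rz(yaw) Ry(pitch) Rx(roll)).
In Python, from station import arm gives the robot as it stands.
- The arm moves only by the tool jog_arm, never from a script. Its argument "targets" is a list of rows, each an object of numbers: "dx", "dy", "dz": the shift along the tool's x, y, z in mm; "rx", "ry", "rz": the turn, a rotation vector about the tool's x, y, z in rad; "gripper": the closure, from 0 (fully open) to 1 (shut). In form: [{"dx": .., "dy": .., "dz": .., "rx": .., "ry": .., "rz": .., "gripper": ..}, ...]. A call has exactly 8 rows; each row is the pose to reach, as a shift and turn from the pose commanded when the call began, along the tool's axes at that moment; what a row does not reach only later rows make up. A row lasts 1/12 s, in which the tool goes at most 41.7 mm and 7.16 degrees, less where a joint would pass 70% of its speed; a pose out of reach is approached as far as the arm can. A call with a gripper value outside its range is refused whole. The fingers move at their own pace and stop on an object; "force" is the grip in N (left out, the last holds). Time passes only in rows, so rows that repeat a pose let the fingers close, or fill a call up. It gives the time, the measured TCP pose, the force, the opening and the grip force at its end, in the units of the state.
- arm.get_state(): the state, without advancing time (a new reading comes with each control period).
- arm.grab_frame(name): name is "scene" or "top" or "wrist"; returns a dict with "frame" (400x640x3 uint8, red, green, blue), "z_map" (400x640 float32, m along the optical axis (not along the pixel's ray), 0 where there is no reading), "fx", "fy", "cx", "cy" (pixels), "view" (4x4, takes a point from world to camera coordinates). Camera axes: x right, y down, z forward; pixel columns grow to the right and rows downward; lengths in m; the calibration is good to about 2 mm. A picture is of the moment at which its call begins.
- arm.job_done(): hands the job in; it is judged then, once.
The state is a dict: "t": time; "q": joint angles; "qd": joint speeds; "joint_efforts": joint torques, N m; "eef_pos": TCP position; "ee_rot": TCP orientation; "force": force on the tool from outside, world axes, zero at the start; "moment": the same for the moment, N m; "width": finger opening in m; "gripper_force": force on a finger pad.
Only numpy, scipy, OpenCV 4.12 (cv2) and the standard library are available. Lean on these libraries where they do the work, as an engineer would, in place of code of your own. Each camera call takes 0.05 s, during which the arm holds its last target. There are 200 camera calls.

## Working session

There is one attempt and no reset: what is moved stays moved. The work goes in short steps, Python scripts to look and compute and a tool call to move; the robot and the scene stay as the last step left them, time stands still between calls to the robot, and variables do not carry over. Pictures are saved under pics/ and viewed, at most 10 in all, crops included, and the job is handed in when it is done.

Besides the shell and the picture viewer there is one more tool, called after "Call:" as a command line: name --argument value ..., lists and objects as JSON in quotes. jog_arm: Moves the arm, as the interface text tells. Its arguments: {"type":"object","properties":{"targets":{"type":"array","items":{"type":"object","properties":{"dx":{"type":"number"},"dy":{"type":"number"},"dz":{"type":"number"},"rx":{"type":"number"},"ry":{"type":"number"},"rz":{"type":"number"},"gripper":{"type":"number"}}}},"force":{"type":"number"}},"required":["targets"]}

```bash
ls && mkdir -p pics
cat > h.py <<'E'
import numpy as np, cv2
from station import arm
from scipy.spatial.transform import Rotation as R
def grab(n, save=None):
    f=arm.grab_frame(n)
    if save: cv2.imwrite('pics/'+save,f['frame'][:,:,::-1]); np.savez('pics/'+save[:-4],**{k:f[k] for k in f})
    return f
def cloud(f):
    z=f['z_map']; v,u=np.mgrid[:z.shape[0],:z.shape[1]]
    c=np.stack([(u-f['cx'])/f['fx']*z,(v-f['cy'])/f['fy']*z,z,np.ones_like(z)],-1)
    return (c@np.linalg.inv(f['view']).T)[...,:3]
E
python3 - <<'E'
from h import *
for n in('scene','top'):
    f=grab(n,n+'0.png'); print(n,np.linalg.inv(f['view']).round(3).tolist(),f['fx'])
print(arm.get_state())
E
```

```text
pics
scene [[0.781, -0.281, 0.558, 0.014], [-0.624, -0.314, 0.715, -0.685], [-0.026, -0.907, -0.421, 0.529], [0.0, 0.0, 0.0, 1.0]] 377.6503356062229
top [[-0.002, -0.984, 0.181, 0.401], [-1.0, -0.002, -0.02, 0.09], [0.02, -0.181, -0.983, 1.233], [0.0, 0.0, 0.0, 1.0]] 370.495337163806
{'t': 0.1, 'q': array([ 1.54912041e+00,  3.59308876e-01,  1.11434161e-02, -3.15757096e-04,
       -1.22409425e+00, -2.88097467e-01]), 'qd': array([-6.39022154e-04, -1.45928255e-03,  1.97870929e-03,  2.09230273e-03,
       -6.53401492e-04,  2.16922609e-05]), 'joint_efforts': array([-1.46288930e-03, -5.84162557e+01,  2.93752581e+01,  7.01554567e+00,
        1.02061545e-02, -4.42199075e-05]), 'eef_pos': array([0.20566771, 0.64247465, 0.2477161 ]), 'ee_rot': array([ 3.14010524e+00, -1.31213663e-04, -3.09880799e-01]), 'force': array([-1.15738042,  0.51491444,  0.52581159]), 'moment': array([-0.00560434,  0.04248721, -0.05725729]), 'gripper_force': 0.0, 'width': 0.0874071295345538}
```

View pics/top0.png

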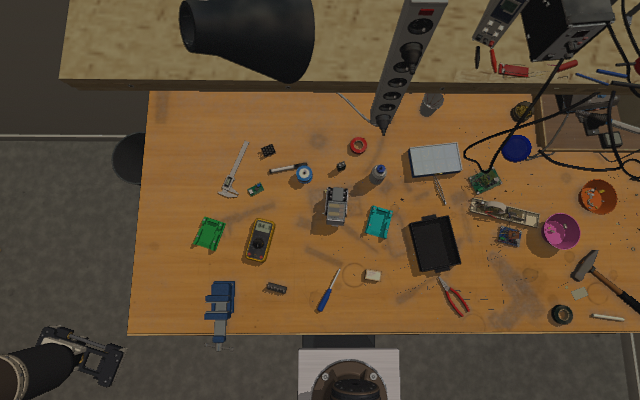

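View pics/scene0.png

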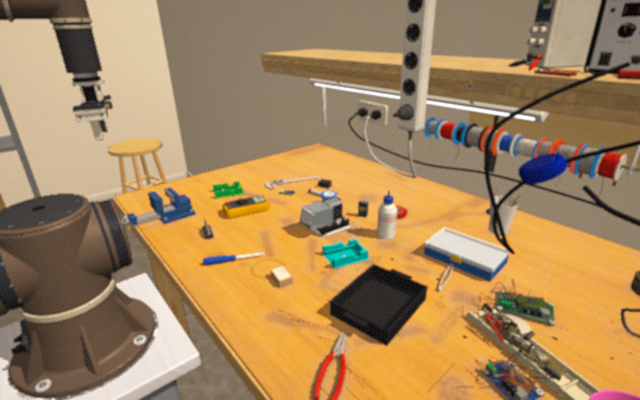

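The top view shows the grey caddy in its dock at about (337,205) and the black tray at (435,243). Shaped like the dock are the green one at (209,233) and the turquoise one at (378,223), both look-alikes. The aluminium dock with black cheeks under the grey caddy at (337,205) fits the description, so I'll confirm it in a crop.

Run:
```python
import cv2,numpy as np
from h import cloud
a=cv2.imread('pics/top0.png')[170:240,300:400]; b=cv2.imread('pics/scene0.png')[180:270,290:410]
a=cv2.resize(a,(790,553//1),interpolation=cv2.INTER_CUBIC)[:, :]
b=cv2.resize(b,(400,300),interpolation=cv2.INTER_CUBIC);a=cv2.resize(a,(400,300))
cv2.imwrite('pics/crop0.png',np.hstack([a,b]))
f=dict(np.load('pics/top0.npz')); P=cloud(f)
np.set_printoptions(precision=3,suppress=True,linewidth=200)
# z map around caddy
print((P[180:230:2,318:400:3,2]*1000).round().astype(int))
# tray
m=(f['frame'].sum(-1)<130); m[:210]=0;m[275:]=0;m[:,:405]=0;m[:,465:]=0
m&=(abs(P[...,2]-.03)<.012)
r=cv2.minAreaRect(P[m][:,:2].astype(np.float32)*1000); print(r,P[m].mean(0))
```

```text
[[  -1   -1    0   -1    1    3    1   -4   -4   -1   -5    3   -2   -1   -2   -1    4    0   36   54   61   52    2   -3    4   -4   -3   -2]
 [  -4   -4   -3   -3   -3   -2    2   -3   -3    1   -5   -1   -2    4    3   -1   -2    6   15   33   32   12   -4   -2    0   -1    0   -5]
 [   0    1    2   -5    3   -1   -2    1   -3   -2   -1    1   -2    0   -4   -2   -4   -4   -1   10    2    3   -1   -2   -2    0   -1    2]
 [  -1   -1   -4   -2    0    1    1    1   -2   -1    0    6    4    3    1    1   -2   -3    0    2   -6   -3   -3   -1    0    1   -1   -2]
 [   2   -3   -4    5   29   79   73   79   76   25    1    1   -4    0    0    0   -1   -1    1   -2    0   -2   -3   -2    0   -4    3    2]
 [   0   -1    2    5   79   78   77   79   76   23   -2    2    1    1   -6   -2    0   -7   -3    0   -5    2    1    1   -2   -3   -2   -2]
 [  -2   -1   -2    2   77   76   78   77   78   76   -1   -6   -1   -7   -1   -4   -5    0   -3    2   -1   -1   -4    2   -3   -1    0   -3]
 [  -1   -1   -2   11   14   78   78   79   79   71   -1   -2   -1    0    1    2    2   -1   -5   
[... 1904 characters left out ...]
[   0   -1    4   58   57   66   60   65   71    0   -3    1   -2   -4   -3   -4   -1   25   13    5    9    6   16   24   -2   -2   -3   -3]
 [  -2   -1    2   43   46   49   49   45   52   -1    0   -3   -1   -1    2    3    0   26   13    0    2   -1   16   25   -2    0   -1   -1]
 [  -2   -1 1233    2   -1   -6   40   -2    2   -2   -3   -4   -3    2    3   -3    1   19   12    5    5    5   15   24    0   -2   -2    3]
 [  -3   -1   -1   -1    0   -2   -5    2    2   -7    6   -1   -3   -1   -4   -1    3   22    2    1   -2    0    8   29    0   -1    0   -4]]
((481.45013427734375, -280.20843505859375), (183.97235107421875, 132.62867736816406), 11.294910430908203) [ 0.479 -0.281  0.031]
```

View pics/crop0.png

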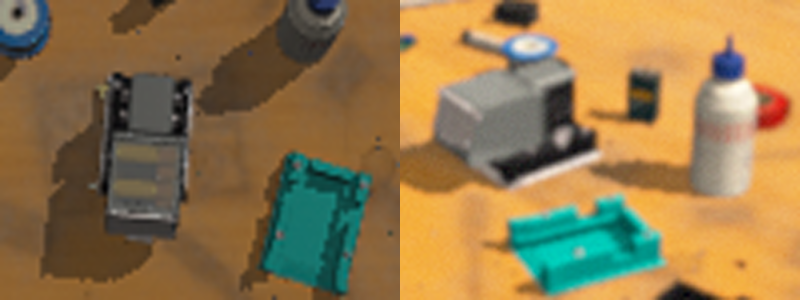

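The crop confirms it: the grey caddy sits in the aluminium and black dock with its mouth towards the robot (down in the top view). The turquoise dock to its right is empty.

Run:
```python
from h import *
np.set_printoptions(precision=3,suppress=True,linewidth=200)
f=dict(np.load('pics/top0.npz')); P=cloud(f)
s=np.zeros((400,640),bool); s[175:235,315:360]=1
m=s&(P[...,2]>.062)&(P[...,2]<.09)
Q=P[m]; print('caddy',cv2.minAreaRect(Q[:,:2].astype(np.float32)*1000),Q.mean(0),len(Q))
s2=np.zeros((400,640),bool); s2[160:190,365:392]=1
m=s2&(P[...,2]>.03); print('bottle',np.median(P[m],0),P[m].max(0),P[m].min(0))
for n,(u,v) in dict(reel=(304,173),nine=(341,166),strip=(384,132),strip2=(395,80),blue=(516,149),box=(435,160)).items(): print(n,P[v-2:v+3,u-2:u+3].reshape(-1,3).mean(0))
# everything high near workspace
for lo in(.1,.15,.2,.3,.5):
    k=(P[...,2]>lo)&(P[...,0]<.72)&(P[...,0]>.3)&(abs(P[...,1])<.5); print(lo,k.sum(),P[k].min(0) if k.any() else '',P[k].max(0) if k.any() else '')
```

```text
caddy ((602.0425415039062, 41.89803695678711), (57.079673767089844, 113.16087341308594), 85.7040786743164) [0.597 0.042 0.075] 563
bottle [ 0.699 -0.091  0.087] [0.731 0.09  1.233] [ 0.401 -0.12   0.031]
reel [0.712 0.146 0.04 ]
nine [0.736 0.024 0.043]
strip [ 0.77  -0.084  0.267]
strip2 [ 0.798 -0.068  0.502]
blue [ 0.714 -0.431  0.295]
box [ 0.761 -0.294  0.035]
0.1 10446 [ 0.401 -0.467  0.101] [0.72  0.24  1.233]
0.15 10373 [ 0.401 -0.467  0.157] [0.72  0.24  1.233]
0.2 10366 [ 0.401 -0.467  0.202] [0.72  0.24  1.233]
0.3 10026 [ 0.401 -0.467  0.3  ] [0.72  0.24  1.233]
0.5 9837 [0.401 0.09  0.8  ] [0.678 0.24  1.233]
```

```bash
cat >> h.py <<'E'
def rot(yaw,tip=0):  # caddy frame yaw, tipped forward by tip; tool = caddy frame * Rx(pi)
    return R.from_euler('z',yaw)*R.from_euler('y',-tip)*R.from_euler('x',np.pi)
def go(pos,yaw,tip=0,base=None):
    s=arm.get_state(); p0,r0=(s['eef_pos'],R.from_euler('xyz',s['ee_rot'])) if base is None else base
    d=r0.inv().apply(np.array(pos)-p0)*1000; w=(r0.inv()*rot(yaw,tip)).as_rotvec()
    print('d',d.round(1),'r',w.round(4)); return np.array(pos),rot(yaw,tip)
E
python3 -c "
from h import *
go([.625,.04,.24],-.075)"
```

```text
d [583.1 445.9   8.5] r [ 0.0015  0.     -0.2349]
```

Call:
jog_arm --targets '[{"dx": 40, "dy": 30, "gripper": 0}, {"dx": 80, "dy": 60}, {"dx": 110, "dy": 85}, {"dx": 140, "dy": 110}, {"dx": 170, "dy": 130}, {"dx": 200, "dy": 155}, {"dx": 230, "dy": 175}, {"dx": 260, "dy": 200}]'

```text
invalid input at $.targets[0]: expected keys dx, dy, dz, rx, ry, rz, gripper
```

Call:
jog_arm --targets '[{"dx": 583, "dy": 446, "dz": 8, "rx": 0, "ry": 0, "rz": -0.235, "gripper": 0}, {"dx": 583, "dy": 446, "dz": 8, "rx": 0, "ry": 0, "rz": -0.235, "gripper": 0}, {"dx": 583, "dy": 446, "dz": 8, "rx": 0, "ry": 0, "rz": -0.235, "gripper": 0}, {"dx": 583, "dy": 446, "dz": 8, "rx": 0, "ry": 0, "rz": -0.235, "gripper": 0}, {"dx": 583, "dy": 446, "dz": 8, "rx": 0, "ry": 0, "rz": -0.235, "gripper": 0}, {"dx": 583, "dy": 446, "dz": 8, "rx": 0, "ry": 0, "rz": -0.235, "gripper": 0}, {"dx": 583, "dy": 446, "dz": 8, "rx": 0, "ry": 0, "rz": -0.235, "gripper": 0}, {"dx": 583, "dy": 446, "dz": 8, "rx": 0, "ry": 0, "rz": -0.235, "gripper": 0}]'

```text
t: 0.77
eef_pos: [0.3967, 0.3673, 0.2448]
ee_rot: [3.141, 0.0, -0.074]
force: [0.7, 0.3, 0.1]
width: 0.0875
gripper_force: 0.0
```

```bash
python3 -c "
from h import *
s=arm.get_state();print(s['q'],s['ee_rot'])
go([.625,.04,.24],-.075)"
```

```text
[ 1.10946731e+00  1.40564684e-01 -2.90172511e-01 -1.36295354e-04
 -1.14022260e+00  3.86979730e-01] [ 3.14148801e+00  1.76379461e-04 -7.44061972e-02]
d [252.  309.4   4.8] r [0.0001 0.0002 0.0006]
```

Call:
jog_arm --targets '[{"dx": 252, "dy": 309, "dz": 5, "rx": 0, "ry": 0, "rz": 0, "gripper": 0}, {"dx": 252, "dy": 309, "dz": 5, "rx": 0, "ry": 0, "rz": 0, "gripper": 0}, {"dx": 252, "dy": 309, "dz": 5, "rx": 0, "ry": 0, "rz": 0, "gripper": 0}, {"dx": 252, "dy": 309, "dz": 5, "rx": 0, "ry": 0, "rz": 0, "gripper": 0}, {"dx": 252, "dy": 309, "dz": 5, "rx": 0, "ry": 0, "rz": 0, "gripper": 0}, {"dx": 252, "dy": 309, "dz": 5, "rx": 0, "ry": 0, "rz": 0, "gripper": 0}, {"dx": 252, "dy": 309, "dz": 5, "rx": 0, "ry": 0, "rz": 0, "gripper": 0}, {"dx": 252, "dy": 309, "dz": 5, "rx": 0, "ry": 0, "rz": 0, "gripper": 0}]'

```text
t: 1.43
eef_pos: [0.5876, 0.094, 0.2406]
ee_rot: [-3.142, 0.0, -0.075]
force: [-0.2, 1.1, 0.9]
width: 0.0879
gripper_force: 0.0
```

Call:
jog_arm --targets '[{"dx": 44, "dy": 55, "dz": 0, "rx": 0, "ry": 0, "rz": 0, "gripper": 0}, {"dx": 44, "dy": 55, "dz": 0, "rx": 0, "ry": 0, "rz": 0, "gripper": 0}, {"dx": 44, "dy": 55, "dz": 0, "rx": 0, "ry": 0, "rz": 0, "gripper": 0}, {"dx": 44, "dy": 55, "dz": 0, "rx": 0, "ry": 0, "rz": 0, "gripper": 0}, {"dx": 44, "dy": 55, "dz": 0, "rx": 0, "ry": 0, "rz": 0, "gripper": 0}, {"dx": 44, "dy": 55, "dz": 0, "rx": 0, "ry": 0, "rz": 0, "gripper": 0}, {"dx": 44, "dy": 55, "dz": 0, "rx": 0, "ry": 0, "rz": 0, "gripper": 0}, {"dx": 44, "dy": 55, "dz": 0, "rx": 0, "ry": 0, "rz": 0, "gripper": 0}]'

```text
t: 2.1
eef_pos: [0.6263, 0.0388, 0.2411]
ee_rot: [-3.141, -0.0, -0.073]
force: [0.2, 0.6, 0.4]
width: 0.0876
gripper_force: 0.0
```

Run:
```python
from h import *
np.set_printoptions(precision=3,suppress=True,linewidth=220)
s=arm.get_state();print(s['t'],s['q'],s['eef_pos'],s['ee_rot'])
f=grab('wrist','w1.png'); print(np.linalg.inv(f['view']),f['fx'])
```

```text
2.1 [ 0.372  0.286 -0.11  -0.    -1.174  1.125] [0.626 0.039 0.241] [-3.141 -0.    -0.073]
[[-0.073 -0.962 -0.264  0.696]
 [-0.997  0.07   0.019  0.034]
 [ 0.     0.264 -0.964  0.378]
 [ 0.     0.     0.     1.   ]] 309.35625164362824
```

View pics/w1.png

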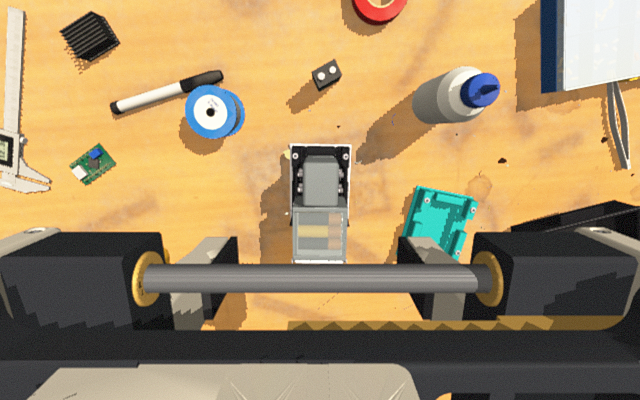

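The wrist view shows the grip block at (321,180) between the two button plates, the hopper below it down to (321,262), and the dock plate's rear corners at (290,146) and (352,146). I'll fit the pose from these.

Run:
```python
from h import *
np.set_printoptions(precision=4,suppress=True,linewidth=220)
f=dict(np.load('pics/w1.npz')); P=cloud(f); T=np.linalg.inv(f['view'])
def ray(u,v,z):
    d=T[:3,:3]@[(u-f['cx'])/f['fx'],(v-f['cy'])/f['fy'],1]; return T[:3,3]+d*(z-T[2,3])/d[2]
s=np.zeros((400,640),bool); s[135:262,280:365]=1
m=s&(P[...,2]>.066)&(P[...,2]<.092); Q=P[m]
print('top',cv2.minAreaRect(Q[:,:2].astype(np.float32)*1000),np.median(Q,0),len(Q))
# grip block & hopper edges by row
for v in range(150,262,8):
    c=np.where(m[v])[0]
    if len(c): a,b=ray(c[0]-.5,v,.076),ray(c[-1]+.5,v,.076); print(v,c[0],c[-1],a[:2],b[:2],(a+b)[:2]/2,b[1]-a[1])
for u,v in((290,146),(352,146)): print(ray(u,v,.004))
w=s&(f['frame'].min(-1)>200); ys,xs=np.where(w); print(ys.min(),[ (v,xs[ys==v].min(),xs[ys==v].max()) for v in range(140,180,4) if (ys==v).any()])
```

```text
top ((603.0906982421875, 38.02440643310547), (57.820579528808594, 106.24859619140625), 85.2425308227539) [0.6009 0.0374 0.0765] 4914
166 303 338 [0.6532 0.0512] [0.6507 0.0161] [0.652  0.0336] -0.0351000489879027
174 295 346 [0.6459 0.0597] [0.6422 0.0087] [0.6441 0.0342] -0.05105005571739073
182 295 346 [0.638  0.0605] [0.6342 0.0091] [0.6361 0.0348] -0.05140490616378508
190 295 346 [0.6299 0.0612] [0.6261 0.0094] [0.628  0.0353] -0.0517647242925333
198 303 345 [0.6211 0.0539] [0.6179 0.0108] [0.6195 0.0324] -0.043107525574727745
206 293 347 [0.6135 0.0648] [0.6095 0.0092] [0.6115 0.037 ] -0.05552845115815177
214 293 347 [0.6051 0.0656] [0.601  0.0096] [0.603  0.0376] -0.05592546935841039
222 293 346 [0.5965 0.0664] [0.5925 0.0111] [0.5945 0.0387] -0.05530399208407462
230 293 346 [0.5878 0.0672] [0.5838 0.0115] [0.5858 0.0393] -0.055705141265048524
238 293 346 [0.579 0.068] [0.5749 0.0119] [0.577 0.04 ] -0.056112152461739465
246 293 346 [0.5701 0.0689] [0.566  0.0123] [0.568  0.0406] -0.056525155112845726
254 293 345 [0.561  0.0697] [0.5569 0.0138] [0.559  0.0418] -0.05588969175641409
[0.6679 0.0682 0.004 ]
[ 0.6625 -0.0054  0.004 ]
143 [(144, np.int64(290), np.int64(350)), (148, np.int64(350), np.int64(351)), (152, np.int64(350), np.int64(350)), (156, np.int64(293), np.int64(350)), (160, np.int64(350), np.int64(350)), (164, np.int64(349), np.int64(350)), (168, np.int64(348), np.int64(350)), (172, np.int64(348), np.int64(349)), (176, np.int64(348), np.int64(349))]
```

```bash
python3 -c "
from h import *
go([.635,.0349,.057],-.083)"
```

```text
d [  8.8   3.2 184.1] r [-0.0002 -0.0004  0.0096]
```

Call:
jog_arm --targets '[{"dx": 9, "dy": 3, "dz": 30, "rx": 0, "ry": 0, "rz": 0.01, "gripper": 0}, {"dx": 9, "dy": 3, "dz": 65, "rx": 0, "ry": 0, "rz": 0.01, "gripper": 0}, {"dx": 9, "dy": 3, "dz": 95, "rx": 0, "ry": 0, "rz": 0.01, "gripper": 0}, {"dx": 9, "dy": 3, "dz": 120, "rx": 0, "ry": 0, "rz": 0.01, "gripper": 0}, {"dx": 9, "dy": 3, "dz": 145, "rx": 0, "ry": 0, "rz": 0.01, "gripper": 0}, {"dx": 9, "dy": 3, "dz": 165, "rx": 0, "ry": 0, "rz": 0.01, "gripper": 0}, {"dx": 9, "dy": 3, "dz": 177, "rx": 0, "ry": 0, "rz": 0.01, "gripper": 0}, {"dx": 9, "dy": 3, "dz": 184, "rx": 0, "ry": 0, "rz": 0.01, "gripper": 0}]'

```text
t: 2.82
eef_pos: [0.6347, 0.0344, 0.0552]
ee_rot: [3.141, 0.002, -0.084]
force: [-0.8, -0.5, 1.3]
width: 0.088
gripper_force: 0.0
```

Run:
```python
from h import *
s=arm.get_state();print(s['eef_pos'],s['ee_rot'],s['force'])
f=grab('wrist','w2.png')
cv2.imwrite('pics/w2c.png',cv2.resize(f['frame'][150:350,160:480,::-1],(800,500),interpolation=cv2.INTER_CUBIC))
```

```text
[0.63468832 0.0343859  0.05522264] [ 3.14077962e+00  1.92041210e-03 -8.41587820e-02] [-0.80188484 -0.45063285  1.26672113]
```

View pics/w2c.png

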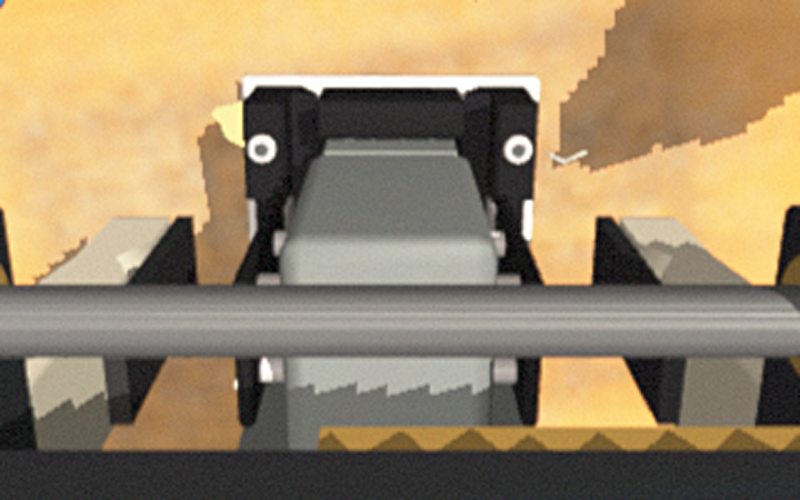

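The crop shows both fingers straddling the button plates with the caddy centred: finger faces at x 195 and 593, plates at 240 and 540. I'll check the fore-aft position from the dock plate's rear edge (crop row 77).

Run:
```python
from h import *
np.set_printoptions(precision=4,suppress=True,linewidth=220)
f=dict(np.load('pics/w2.npz')); P=cloud(f); T=np.linalg.inv(f['view'])
def ray(u,v,z):
    d=T[:3,:3]@[(u-f['cx'])/f['fx'],(v-f['cy'])/f['fy'],1]; return T[:3,3]+d*(z-T[2,3])/d[2]
c=lambda u,v,z:ray(160+u/2.5-.3,150+v/2.5-.3,z)
L,Rr=c(243,76,.004),c(541,76,.004); print('plate rear',L,Rr,'yaw',np.arctan2(-(Rr-L)[0]*-1,-(Rr-L)[1])); 
M=(L+Rr)/2; a=-.083; print('origin',M[:2]-.034*np.array([np.cos(a),np.sin(a)]))
G=c(391,155,.078); H=c(391,235,.078); print('grip back edge top', c(391,140,.078),G,H)
for v in range(200,262,4): print(v,P[v,316],f['frame'][v,316])
```

```text
plate rear [0.6714 0.0684 0.004 ] [ 0.6652 -0.0047  0.004 ] yaw -0.08413598574871363
origin [0.6344 0.0346]
grip back edge top [0.6728 0.0315 0.078 ] [0.6705 0.0317 0.078 ] [0.6573 0.0328 0.078 ]
200 [0.6607 0.0327 0.0229] [45 45 48]
204 [0.6584 0.0329 0.023 ] [37 39 36]
208 [0.6557 0.0332 0.022 ] [112 112 106]
212 [0.6563 0.0331 0.0318] [128 129 119]
216 [0.656  0.0331 0.0379] [114 116 110]
220 [0.6559 0.0331 0.0441] [112 114 111]
224 [0.6561 0.0331 0.0508] [113 116 109]
228 [0.6559 0.0331 0.0559] [118 120 112]
232 [0.6559 0.0331 0.0611] [118 118 111]
236 [0.6561 0.033  0.0667] [116 122 113]
240 [0.6561 0.033  0.0711] [119 121 115]
244 [0.656  0.033  0.0753] [136 136 130]
248 [0.6554 0.033  0.0779] [184 186 178]
252 [0.6537 0.0332 0.0778] [188 189 177]
256 [0.6518 0.0334 0.0775] [182 183 174]
260 [0.6502 0.0335 0.0777] [186 185 178]
```

The caddy pose agrees with the TCP to under a millimetre, so I'll squeeze.

Call:
jog_arm --targets '[{"dx": 0, "dy": 0, "dz": 0, "rx": 0, "ry": 0, "rz": 0, "gripper": 0.3}, {"dx": 0, "dy": 0, "dz": 0, "rx": 0, "ry": 0, "rz": 0, "gripper": 0.4}, {"dx": 0, "dy": 0, "dz": 0, "rx": 0, "ry": 0, "rz": 0, "gripper": 0.5}, {"dx": 0, "dy": 0, "dz": 0, "rx": 0, "ry": 0, "rz": 0, "gripper": 0.6}, {"dx": 0, "dy": 0, "dz": 0, "rx": 0, "ry": 0, "rz": 0, "gripper": 0.7}, {"dx": 0, "dy": 0, "dz": 0, "rx": 0, "ry": 0, "rz": 0, "gripper": 0.7}, {"dx": 0, "dy": 0, "dz": 0, "rx": 0, "ry": 0, "rz": 0, "gripper": 0.7}, {"dx": 0, "dy": 0, "dz": 0, "rx": 0, "ry": 0, "rz": 0, "gripper": 0.7}]' --force 50

```text
t: 3.53
eef_pos: [0.6359, 0.0345, 0.0574]
ee_rot: [-3.141, -0.001, -0.085]
force: [-1.1, 0.5, 4.1]
width: 0.04
gripper_force: 27.0
```

```bash
python3 -c "
from h import *
s=arm.get_state();print(s)"
```

```text
{'t': 3.5333, 'q': array([ 3.60085251e-01,  4.70750321e-01, -2.95621674e-01, -1.54362482e-04,
       -8.03017392e-01,  1.12609465e+00]), 'qd': array([ 0.00095041,  0.00051463,  0.00170618,  0.00566581, -0.00025438,
        0.00047249]), 'joint_efforts': array([-1.25948701e+00, -5.77094972e+01,  2.11047256e+01,  5.41311756e+00,
        4.34942631e-03,  5.37662557e-02]), 'eef_pos': array([0.63594868, 0.03453335, 0.05738224]), 'ee_rot': array([-3.14088702e+00, -1.22225330e-03, -8.47239861e-02]), 'force': array([-1.12126776,  0.47182048,  4.10645407]), 'moment': array([0.38270281, 0.44701962, 0.02001544]), 'gripper_force': 26.966504752635956, 'width': 0.039989650775600405}
```

Call:
jog_arm --targets '[{"dx": -4, "dy": 0, "dz": 0, "rx": 0, "ry": 0, "rz": 0, "gripper": 0.7}, {"dx": -14, "dy": 0, "dz": 0, "rx": 0, "ry": 0, "rz": 0, "gripper": 0.7}, {"dx": -28, "dy": 0, "dz": 0, "rx": 0, "ry": 0, "rz": 0, "gripper": 0.7}, {"dx": -44, "dy": 0, "dz": 0, "rx": 0, "ry": 0, "rz": 0, "gripper": 0.7}, {"dx": -60, "dy": 0, "dz": 0, "rx": 0, "ry": 0, "rz": 0, "gripper": 0.7}, {"dx": -76, "dy": 0, "dz": 0, "rx": 0, "ry": 0, "rz": 0, "gripper": 0.7}, {"dx": -88, "dy": 0, "dz": 0, "rx": 0, "ry": 0, "rz": 0, "gripper": 0.7}, {"dx": -95, "dy": 0, "dz": 0, "rx": 0, "ry": 0, "rz": 0, "gripper": 0.7}]'

```text
t: 4.2
eef_pos: [0.5379, 0.0416, 0.0559]
ee_rot: [3.141, 0.003, -0.085]
force: [0.5, -0.2, -4.7]
width: 0.0385
gripper_force: 49.9
```

Run:
```python
from h import *
print(arm.get_state()['eef_pos'],arm.get_state()['ee_rot'])
f=grab('scene','s2.png'); a=f['frame'][130:310,220:460,::-1]; t=grab('top','t2.png')['frame'][170:290,310:470,::-1]
cv2.imwrite('pics/s2c.png',np.hstack([cv2.resize(a,(400,300),interpolation=3),cv2.resize(t,(400,300),interpolation=3)]))
```

```text
[0.5379021  0.04158994 0.05592682] [ 3.14066735e+00  2.83957354e-03 -8.53337709e-02]
```

View pics/s2c.png

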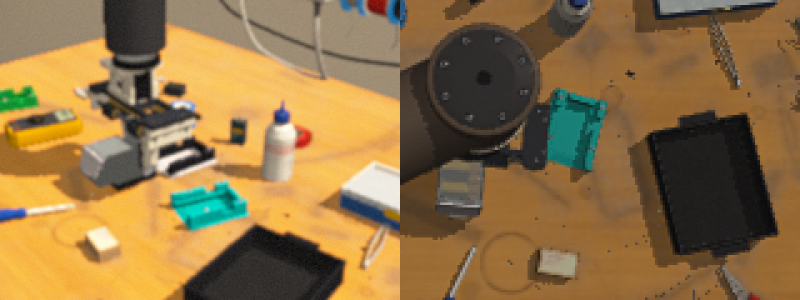

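The caddy is out of the dock, upright, with the cells still in the hopper, and the tray is clear. The wrist pitch joint is near its zero limit for tipping towards the robot. I'll turn the caddy round and pour away from the robot along the tray's length.

Call:
jog_arm --targets '[{"dx": 0, "dy": 0, "dz": -6, "rx": 0, "ry": 0, "rz": 0, "gripper": 0.7}, {"dx": 0, "dy": 0, "dz": -16, "rx": 0, "ry": 0, "rz": 0.02, "gripper": 0.7}, {"dx": 0, "dy": 0, "dz": -30, "rx": 0, "ry": 0, "rz": 0.06, "gripper": 0.7}, {"dx": 0, "dy": 0, "dz": -46, "rx": 0, "ry": 0, "rz": 0.12, "gripper": 0.7}, {"dx": 0, "dy": 3, "dz": -64, "rx": 0, "ry": 0, "rz": 0.2, "gripper": 0.7}, {"dx": 0, "dy": 8, "dz": -80, "rx": 0, "ry": 0, "rz": 0.3, "gripper": 0.7}, {"dx": 0, "dy": 16, "dz": -92, "rx": 0, "ry": 0, "rz": 0.4, "gripper": 0.7}, {"dx": 0, "dy": 28, "dz": -100, "rx": 0, "ry": 0, "rz": 0.5, "gripper": 0.7}]'

```text
t: 4.97
eef_pos: [0.54, 0.0146, 0.1594]
ee_rot: [-3.139, -0.002, -0.59]
force: [0.9, 0.6, -3.6]
width: 0.0385
gripper_force: 49.9
```

```bash
python3 -c "
from h import *
s=arm.get_state();print(s['eef_pos'],s['ee_rot'],s['q'],s['width'],s['gripper_force'])
b=None
s0=s['eef_pos']
E=np.array([.4025,-.2957,.155]); 
yaw0=s['ee_rot'][2]
b=(s0,rot(yaw0))
for k in (1,2,3):
  p=s0+(E-s0)*k/3; y=yaw0+(-2.945-yaw0)*k/3
  b=go(p,y,0,b)
"
```

```text
[0.53996427 0.01455721 0.15936343] [-3.13925709e+00 -2.12199971e-03 -5.90068408e-01] [ 3.90278362e-01  2.14117369e-01 -4.11141175e-01  5.71624920e-04
 -9.42416344e-01  5.90116735e-01] 0.03847345794697849 49.90368604660034
d [ 19.5 111.4   1.5] r [-0.    -0.     0.785]
d [92.5 65.1  1.5] r [-0.    -0.     0.785]
d [111.4 -19.4   1.5] r [ 0.    -0.     0.785]
```

Call:
jog_arm --targets '[{"dx": 2, "dy": 14, "dz": 0, "rx": 0, "ry": 0, "rz": 0.1, "gripper": 0.7}, {"dx": 5, "dy": 28, "dz": 0, "rx": 0, "ry": 0, "rz": 0.2, "gripper": 0.7}, {"dx": 7, "dy": 42, "dz": 0, "rx": 0, "ry": 0, "rz": 0.3, "gripper": 0.7}, {"dx": 10, "dy": 56, "dz": 0, "rx": 0, "ry": 0, "rz": 0.4, "gripper": 0.7}, {"dx": 12, "dy": 70, "dz": 0, "rx": 0, "ry": 0, "rz": 0.5, "gripper": 0.7}, {"dx": 15, "dy": 84, "dz": 0, "rx": 0, "ry": 0, "rz": 0.6, "gripper": 0.7}, {"dx": 17, "dy": 98, "dz": 0, "rx": 0, "ry": 0, "rz": 0.7, "gripper": 0.7}, {"dx": 20, "dy": 111, "dz": 0, "rx": 0, "ry": 0, "rz": 0.785, "gripper": 0.7}]'

```text
t: 5.63
eef_pos: [0.494, -0.0902, 0.1577]
ee_rot: [-3.141, -0.0, -1.376]
force: [-0.3, 0.8, -4.1]
width: 0.0382
gripper_force: 49.9
```

Call:
jog_arm --targets '[{"dx": 12, "dy": 8, "dz": 0, "rx": 0, "ry": 0, "rz": 0.1, "gripper": 0.7}, {"dx": 23, "dy": 16, "dz": 0, "rx": 0, "ry": 0, "rz": 0.2, "gripper": 0.7}, {"dx": 35, "dy": 24, "dz": 0, "rx": 0, "ry": 0, "rz": 0.3, "gripper": 0.7}, {"dx": 46, "dy": 32, "dz": 0, "rx": 0, "ry": 0, "rz": 0.4, "gripper": 0.7}, {"dx": 58, "dy": 41, "dz": 0, "rx": 0, "ry": 0, "rz": 0.5, "gripper": 0.7}, {"dx": 69, "dy": 49, "dz": 0, "rx": 0, "ry": 0, "rz": 0.6, "gripper": 0.7}, {"dx": 81, "dy": 57, "dz": 0, "rx": 0, "ry": 0, "rz": 0.7, "gripper": 0.7}, {"dx": 92, "dy": 65, "dz": 0, "rx": 0, "ry": 0, "rz": 0.785, "gripper": 0.7}]'

```text
t: 6.3
eef_pos: [0.4488, -0.1935, 0.1577]
ee_rot: [-3.141, 0.0, -2.161]
force: [0.3, -0.6, -3.3]
width: 0.0381
gripper_force: 49.9
```

```bash
python3 -c "
from h import *
s=arm.get_state();print(s['eef_pos'],s['ee_rot'],s['q'],s['width'])
b=go([.4025,-.2957,.140],-2.945)
go([.4025,-.2957,.121],-2.945)
"
```

```text
[ 0.44876094 -0.19345479  0.1577376 ] [-3.14083129e+00  2.23151585e-04 -2.16130697e+00] [-3.49767706e-03  1.34354371e-01 -5.17491479e-01  2.96923722e-04
 -9.18192986e-01 -5.87193269e-01] 0.03807215273295774
d [110.7 -18.5  17.7] r [-6.000e-04  5.000e-04  7.837e-01]
d [110.7 -18.5  36.7] r [-6.000e-04  5.000e-04  7.837e-01]
```

Call:
jog_arm --targets '[{"dx": 14, "dy": -2, "dz": 2, "rx": 0, "ry": 0, "rz": 0.1, "gripper": 0.7}, {"dx": 30, "dy": -5, "dz": 6, "rx": 0, "ry": 0, "rz": 0.21, "gripper": 0.7}, {"dx": 48, "dy": -8, "dz": 11, "rx": 0, "ry": 0, "rz": 0.33, "gripper": 0.7}, {"dx": 66, "dy": -11, "dz": 17, "rx": 0, "ry": 0, "rz": 0.45, "gripper": 0.7}, {"dx": 83, "dy": -14, "dz": 23, "rx": 0, "ry": 0, "rz": 0.57, "gripper": 0.7}, {"dx": 97, "dy": -16, "dz": 29, "rx": 0, "ry": 0, "rz": 0.67, "gripper": 0.7}, {"dx": 106, "dy": -18, "dz": 34, "rx": 0, "ry": 0, "rz": 0.74, "gripper": 0.7}, {"dx": 111, "dy": -18, "dz": 37, "rx": 0, "ry": 0, "rz": 0.784, "gripper": 0.7}]'

```text
t: 6.97
eef_pos: [0.4021, -0.2964, 0.12]
ee_rot: [-3.142, -0.0, -2.945]
force: [0.7, 1.2, -3.4]
width: 0.0382
gripper_force: 49.9
```

Run:
```python
from h import *
s=arm.get_state();print(s['eef_pos'],s['ee_rot'],s['q'],s['width'])
a=grab('scene','s3.png')['frame'][150:360,240:500,::-1]; t=grab('top','t3.png')['frame'][180:300,360:500,::-1]
cv2.imwrite('pics/s3c.png',np.hstack([cv2.resize(a,(400,320),interpolation=3),cv2.resize(t,(400,320),interpolation=3)]))
```

```text
[ 0.40213127 -0.29637708  0.11998451] [-3.14152037e+00 -3.13286646e-04 -2.94531572e+00] [-2.40919702e-01  1.98926146e-01 -5.40923988e-01  2.68203493e-04
 -8.31199424e-01 -1.13378047e+00] 0.03821918563638666
```

View pics/s3c.png

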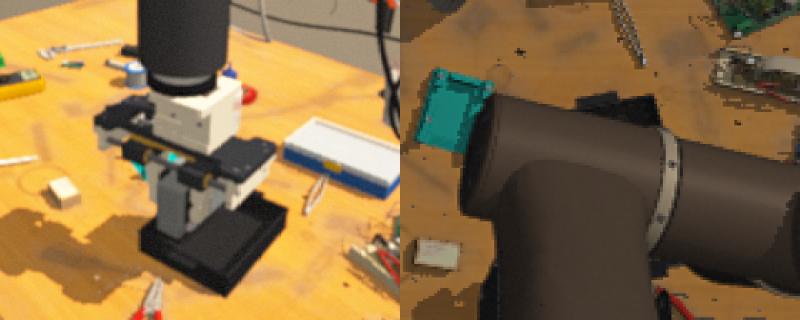

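The caddy stands upright over the near end of the tray with its mouth pointing away from the robot along the tray's length. I'll start tipping.

Call:
jog_arm --targets '[{"dx": 0, "dy": 0, "dz": 0, "rx": 0, "ry": 0.04, "rz": 0, "gripper": 0.7}, {"dx": 0, "dy": 0, "dz": 0, "rx": 0, "ry": 0.1, "rz": 0, "gripper": 0.7}, {"dx": 0, "dy": 0, "dz": 0, "rx": 0, "ry": 0.16, "rz": 0, "gripper": 0.7}, {"dx": 0, "dy": 0, "dz": 0, "rx": 0, "ry": 0.22, "rz": 0, "gripper": 0.7}, {"dx": 0, "dy": 0, "dz": 0, "rx": 0, "ry": 0.28, "rz": 0, "gripper": 0.7}, {"dx": 0, "dy": 0, "dz": 0, "rx": 0, "ry": 0.34, "rz": 0, "gripper": 0.7}, {"dx": 0, "dy": 0, "dz": 0, "rx": 0, "ry": 0.39, "rz": 0, "gripper": 0.7}, {"dx": 0, "dy": 0, "dz": 0, "rx": 0, "ry": 0.42, "rz": 0, "gripper": 0.7}]'

```text
t: 7.73
eef_pos: [0.4041, -0.2948, 0.1202]
ee_rot: [-3.141, -0.421, -2.937]
force: [0.8, -0.6, -3.7]
width: 0.0382
gripper_force: 49.9
```

Call:
jog_arm --targets '[{"dx": 0, "dy": 0, "dz": 0, "rx": 0, "ry": 0.02, "rz": 0, "gripper": 0.7}, {"dx": 0, "dy": 0, "dz": 0, "rx": 0, "ry": 0.04, "rz": 0, "gripper": 0.7}, {"dx": 0, "dy": 0, "dz": 0, "rx": 0, "ry": 0.06, "rz": 0, "gripper": 0.7}, {"dx": 0, "dy": 0, "dz": 0, "rx": 0, "ry": 0.08, "rz": 0, "gripper": 0.7}, {"dx": 0, "dy": 0, "dz": 0, "rx": 0, "ry": 0.1, "rz": 0, "gripper": 0.7}, {"dx": 0, "dy": 0, "dz": 0, "rx": 0, "ry": 0.12, "rz": 0, "gripper": 0.7}, {"dx": 0, "dy": 0, "dz": 0, "rx": 0, "ry": 0.14, "rz": 0, "gripper": 0.7}, {"dx": 0, "dy": 0, "dz": 0, "rx": 0, "ry": 0.16, "rz": 0, "gripper": 0.7}]'

```text
t: 8.4
eef_pos: [0.4024, -0.295, 0.1199]
ee_rot: [-3.141, -0.581, -2.939]
force: [-0.1, -0.3, -3.0]
width: 0.038
gripper_force: 49.9
```

Call:
jog_arm --targets '[{"dx": 0, "dy": 0, "dz": 0, "rx": 0, "ry": 0.03, "rz": 0, "gripper": 0.7}, {"dx": 0, "dy": 0, "dz": 0, "rx": 0, "ry": 0.06, "rz": 0, "gripper": 0.7}, {"dx": 0, "dy": 0, "dz": 0, "rx": 0, "ry": 0.09, "rz": 0, "gripper": 0.7}, {"dx": 0, "dy": 0, "dz": 0, "rx": 0, "ry": 0.12, "rz": 0, "gripper": 0.7}, {"dx": 0, "dy": 0, "dz": 0, "rx": 0, "ry": 0.14, "rz": 0, "gripper": 0.7}, {"dx": 0, "dy": 0, "dz": 0, "rx": 0, "ry": 0.14, "rz": 0, "gripper": 0.7}, {"dx": 0, "dy": 0, "dz": 0, "rx": 0, "ry": 0.14, "rz": 0, "gripper": 0.7}, {"dx": 0, "dy": 0, "dz": 0, "rx": 0, "ry": 0.14, "rz": 0, "gripper": 0.7}]'

```text
t: 9.07
eef_pos: [0.4023, -0.295, 0.1197]
ee_rot: [3.142, -0.72, -2.939]
force: [0.2, -0.0, -4.0]
width: 0.0382
gripper_force: 49.9
```

Run:
```python
from h import *
s=arm.get_state();print(s['eef_pos'],s['ee_rot'],s['q'],s['width'],s['force'])
a=grab('scene','s4.png')['frame'][180:330,300:460,::-1]; t=grab('wrist','w4.png')['frame'][:,:,::-1]
cv2.imwrite('pics/s4c.png',np.hstack([cv2.resize(a,(400,375),interpolation=3),cv2.resize(t,(400,375),interpolation=3)]))
```

```text
[ 0.40231861 -0.29496068  0.11971018] [ 3.14152767 -0.71969773 -2.93878818] [-0.09265348  0.55551837 -0.2906999   0.19515877 -1.42518008 -1.37446505] 0.03816539154590719 [ 1.57068129e-01 -3.35873772e-03 -4.02032793e+00]
```

View pics/s4c.png

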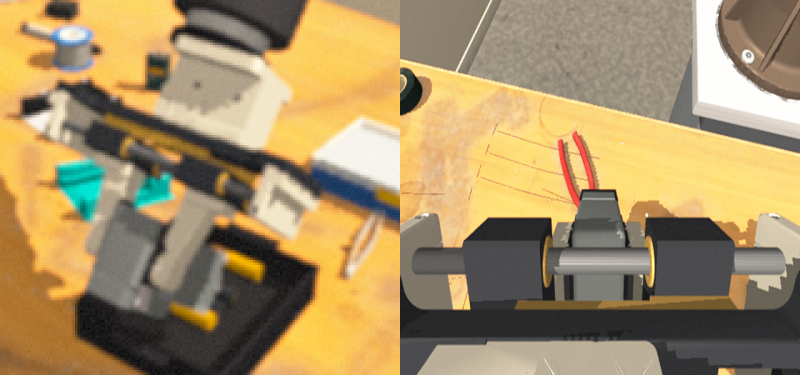

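Two yellow cells lie in the tray, at about (245,262) and (190,315). The other two are hidden or still inside, so I'll tip a little further and hold.

Call:
jog_arm --targets '[{"dx": 0, "dy": 0, "dz": 0, "rx": 0, "ry": 0.03, "rz": 0, "gripper": 0.7}, {"dx": 0, "dy": 0, "dz": 0, "rx": 0, "ry": 0.06, "rz": 0, "gripper": 0.7}, {"dx": 0, "dy": 0, "dz": 0, "rx": 0, "ry": 0.09, "rz": 0, "gripper": 0.7}, {"dx": 0, "dy": 0, "dz": 0, "rx": 0, "ry": 0.1, "rz": 0, "gripper": 0.7}, {"dx": 0, "dy": 0, "dz": 0, "rx": 0, "ry": 0.1, "rz": 0, "gripper": 0.7}, {"dx": 0, "dy": 0, "dz": 0, "rx": 0, "ry": 0.1, "rz": 0, "gripper": 0.7}, {"dx": 0, "dy": 0, "dz": 0, "rx": 0, "ry": 0.1, "rz": 0, "gripper": 0.7}, {"dx": 0, "dy": 0, "dz": 0, "rx": 0, "ry": 0.1, "rz": 0, "gripper": 0.7}]'

```text
t: 9.83
eef_pos: [0.4023, -0.295, 0.1199]
ee_rot: [-3.141, -0.82, -2.939]
force: [-0.1, -0.4, -3.1]
width: 0.0382
gripper_force: 49.9
```

Run:
```python
from h import *
s=arm.get_state();print(s['eef_pos'],s['ee_rot'],s['force'])
F=[]
f=grab('scene','s5.png'); P=cloud(f); h=cv2.cvtColor(f['frame'],cv2.COLOR_RGB2HSV)
m=((h[...,0]>15)&(h[...,0]<32)&(h[...,1]>120)&(h[...,2]>100)).astype(np.uint8); m[:,:300]=0
Tr=np.array([.481,-.280]);c,sn=np.cos(.197),np.sin(.197)
L=(P[...,:2]-Tr)@np.array([[c,-sn],[sn,c]])
m&=((abs(L[...,0])<.08)&(abs(L[...,1])<.065)&(P[...,2]<.06)).astype(np.uint8)
n,lab,st,ce=cv2.connectedComponentsWithStats(m)
for i in range(1,n):
    if st[i,4]>4: k=lab==i; print(st[i,4],ce[i].round(),L[k].mean(0).round(3),P[k][:,2].mean().round(3))
```

```text
[ 0.40231282 -0.29500787  0.11987563] [-3.14145288 -0.81954725 -2.93896755] [-0.08810585 -0.42589848 -3.1065161 ]
135 [397. 285.] [ 0.066 -0.006] 0.012
48 [384. 308.] [-0.011 -0.02 ] 0.011
```

Run:
```python
from h import *
b=go([.402,-.295,.165],-2.939,.82)
```

```text
d [ 33.1   0.1 -30.5] r [-0.0002  0.0006 -0.    ]
```

Call:
jog_arm --targets '[{"dx": 2, "dy": 0, "dz": -2, "rx": 0, "ry": 0, "rz": 0, "gripper": 0.7}, {"dx": 6, "dy": 0, "dz": -6, "rx": 0, "ry": 0, "rz": 0, "gripper": 0.7}, {"dx": 12, "dy": 0, "dz": -11, "rx": 0, "ry": 0, "rz": 0, "gripper": 0.7}, {"dx": 18, "dy": 0, "dz": -17, "rx": 0, "ry": 0, "rz": 0, "gripper": 0.7}, {"dx": 24, "dy": 0, "dz": -22, "rx": 0, "ry": 0, "rz": 0, "gripper": 0.7}, {"dx": 29, "dy": 0, "dz": -27, "rx": 0, "ry": 0, "rz": 0, "gripper": 0.7}, {"dx": 32, "dy": 0, "dz": -30, "rx": 0, "ry": 0, "rz": 0, "gripper": 0.7}, {"dx": 33, "dy": 0, "dz": -30, "rx": 0, "ry": 0, "rz": 0, "gripper": 0.7}]'

```text
t: 10.55
eef_pos: [0.4023, -0.2952, 0.1654]
ee_rot: [-3.14, -0.818, -2.939]
force: [-0.3, -0.7, -3.2]
width: 0.0381
gripper_force: 49.9
```

Run:
```python
from h import *
print(arm.get_state()['force'])
f=grab('scene','s6.png')
cv2.imwrite('pics/s6c.png',cv2.resize(f['frame'][190:350,310:450,::-1],(525,600),interpolation=3))
```

```text
[-0.33535068 -0.73434676 -3.24976587]
```

View pics/s6c.png

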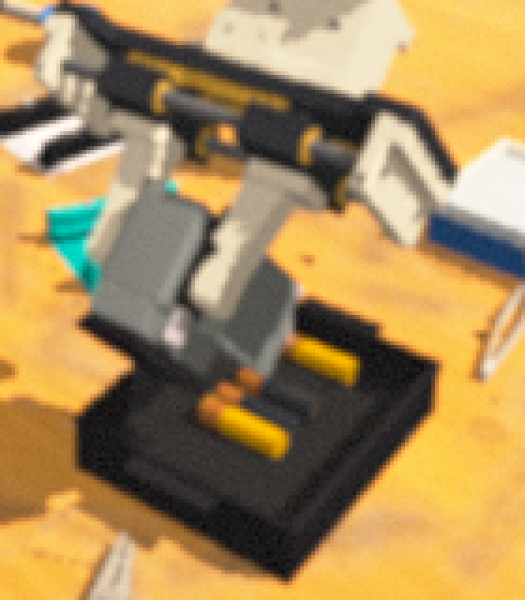

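Now visible in the tray: cells at (325,358) and (245,430), plus shaded copper ends at about (240,383). I'll set the caddy upright and look at the tray unobstructed.

Call:
jog_arm --targets '[{"dx": 2, "dy": 0, "dz": -1, "rx": 0, "ry": -0.06, "rz": 0, "gripper": 0.7}, {"dx": 5, "dy": 0, "dz": -4, "rx": 0, "ry": -0.17, "rz": 0, "gripper": 0.7}, {"dx": 9, "dy": 0, "dz": -8, "rx": 0, "ry": -0.29, "rz": 0, "gripper": 0.7}, {"dx": 13, "dy": 0, "dz": -12, "rx": 0, "ry": -0.41, "rz": 0, "gripper": 0.7}, {"dx": 17, "dy": 0, "dz": -16, "rx": 0, "ry": -0.53, "rz": 0, "gripper": 0.7}, {"dx": 20, "dy": 0, "dz": -18, "rx": 0, "ry": -0.65, "rz": 0, "gripper": 0.7}, {"dx": 21, "dy": 0, "dz": -19, "rx": 0, "ry": -0.76, "rz": 0, "gripper": 0.7}, {"dx": 21, "dy": 0, "dz": -19, "rx": 0, "ry": -0.82, "rz": 0, "gripper": 0.7}]'

```text
t: 11.27
eef_pos: [0.3999, -0.2951, 0.1939]
ee_rot: [-3.141, 0.007, -2.94]
force: [-0.6, 1.4, -4.2]
width: 0.0382
gripper_force: 49.9
```

```bash
python3 -c "
from h import *
s=arm.get_state();print(s['eef_pos'],s['ee_rot'],s['q'],s['force'])
s0=s['eef_pos'];yaw0=s['ee_rot'][2]
a=np.array([np.cos(-.085),np.sin(-.085)])
E=np.array([*(np.array([.6354,.0345])-.115*a),.16]);print(E)
b=(s0,rot(yaw0))
for k in (1,2,3,4):
  b=go(s0+(E-s0)*k/4,yaw0+(-.085-yaw0)*k/4,0,b)
"
```

```text
[ 0.39990532 -0.29506038  0.19388772] [-3.140736    0.00684643 -2.93966132] [-0.24112249  0.10686887 -0.45408222 -0.00256283 -1.00329409 -1.12637492] [-0.62702149  1.36785698 -4.20930721]
[0.52081519 0.04426323 0.16      ]
d [-46.6  77.    8.5] r [ 0.      0.     -0.7137]
d [-85.7  27.7   8.5] r [-0.      0.     -0.7137]
d [-82.9 -35.1   8.5] r [-0.      0.     -0.7137]
d [-39.7 -80.8   8.5] r [ 0.      0.     -0.7137]
```

Call:
jog_arm --targets '[{"dx": -5, "dy": 9, "dz": 1, "rx": 0, "ry": 0, "rz": -0.08, "gripper": 0.7}, {"dx": -11, "dy": 19, "dz": 2, "rx": 0, "ry": 0, "rz": -0.17, "gripper": 0.7}, {"dx": -17, "dy": 29, "dz": 3, "rx": 0, "ry": 0, "rz": -0.26, "gripper": 0.7}, {"dx": -23, "dy": 38, "dz": 4, "rx": 0, "ry": 0, "rz": -0.35, "gripper": 0.7}, {"dx": -29, "dy": 48, "dz": 5, "rx": 0, "ry": 0, "rz": -0.44, "gripper": 0.7}, {"dx": -35, "dy": 58, "dz": 6, "rx": 0, "ry": 0, "rz": -0.53, "gripper": 0.7}, {"dx": -41, "dy": 68, "dz": 7, "rx": 0, "ry": 0, "rz": -0.62, "gripper": 0.7}, {"dx": -47, "dy": 77, "dz": 8, "rx": 0, "ry": 0, "rz": -0.71, "gripper": 0.7}]'

```text
t: 11.93
eef_pos: [0.4308, -0.2096, 0.184]
ee_rot: [3.14, -0.001, -2.224]
force: [0.1, 0.0, -3.6]
width: 0.0382
gripper_force: 49.9
```

Call:
jog_arm --targets '[{"dx": -11, "dy": 3, "dz": 1, "rx": 0, "ry": 0, "rz": -0.09, "gripper": 0.7}, {"dx": -21, "dy": 7, "dz": 2, "rx": 0, "ry": 0, "rz": -0.18, "gripper": 0.7}, {"dx": -32, "dy": 10, "dz": 3, "rx": 0, "ry": 0, "rz": -0.27, "gripper": 0.7}, {"dx": -43, "dy": 14, "dz": 4, "rx": 0, "ry": 0, "rz": -0.36, "gripper": 0.7}, {"dx": -54, "dy": 17, "dz": 5, "rx": 0, "ry": 0, "rz": -0.45, "gripper": 0.7}, {"dx": -64, "dy": 21, "dz": 6, "rx": 0, "ry": 0, "rz": -0.54, "gripper": 0.7}, {"dx": -75, "dy": 24, "dz": 7, "rx": 0, "ry": 0, "rz": -0.63, "gripper": 0.7}, {"dx": -86, "dy": 28, "dz": 8, "rx": 0, "ry": 0, "rz": -0.71, "gripper": 0.7}]'

```text
t: 12.6
eef_pos: [0.4614, -0.1247, 0.176]
ee_rot: [3.139, -0.0, -1.514]
force: [-0.4, 0.2, -3.3]
width: 0.0384
gripper_force: 49.9
```

Run:
```python
from h import *
s=arm.get_state();print(s['eef_pos'],s['ee_rot'],s['q'],s['force'])
a=grab('scene','s7.png')['frame'][180:350,240:440,::-1]; t=grab('top','t7.png')['frame'][200:290,390:480,::-1]
cv2.imwrite('pics/s7c.png',np.hstack([cv2.resize(a,(400,400),interpolation=3),cv2.resize(t,(400,400),interpolation=3)]))
```

```text
[ 0.46143332 -0.1247494   0.17604757] [ 3.13921902e+00 -2.12321538e-04 -1.51424975e+00] [ 1.48841842e-01  9.75632351e-02 -5.12091425e-01 -8.94582292e-06
 -9.63524762e-01 -9.22904018e-02] [-0.39917759  0.23849882 -3.2785031 ]
```

View pics/s7c.png

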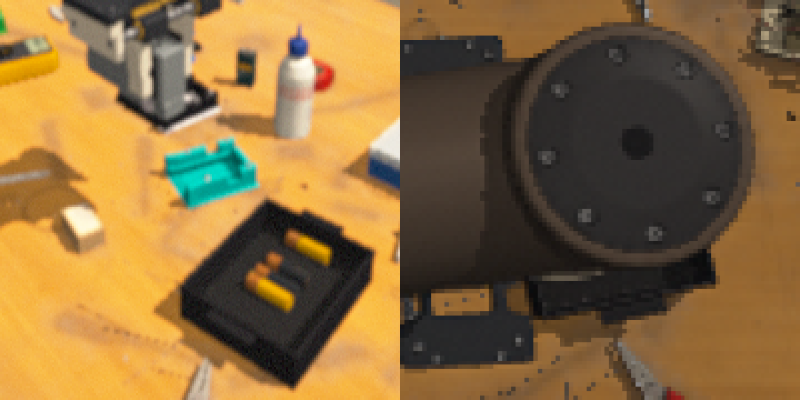

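The scene view shows four copper cell ends in the tray, at about (250,283), (262,270), (275,258) and (290,235), so all four cells are there. That was my tenth picture, so from here I'll use numbers only. Next the caddy goes back to the dock.

Call:
jog_arm --targets '[{"dx": -11, "dy": -4, "dz": 1, "rx": 0, "ry": 0, "rz": -0.09, "gripper": 0.7}, {"dx": -21, "dy": -9, "dz": 2, "rx": 0, "ry": 0, "rz": -0.18, "gripper": 0.7}, {"dx": -31, "dy": -13, "dz": 3, "rx": 0, "ry": 0, "rz": -0.27, "gripper": 0.7}, {"dx": -42, "dy": -18, "dz": 4, "rx": 0, "ry": 0, "rz": -0.36, "gripper": 0.7}, {"dx": -52, "dy": -22, "dz": 5, "rx": 0, "ry": 0, "rz": -0.45, "gripper": 0.7}, {"dx": -62, "dy": -26, "dz": 6, "rx": 0, "ry": 0, "rz": -0.54, "gripper": 0.7}, {"dx": -73, "dy": -31, "dz": 7, "rx": 0, "ry": 0, "rz": -0.63, "gripper": 0.7}, {"dx": -83, "dy": -35, "dz": 8, "rx": 0, "ry": 0, "rz": -0.71, "gripper": 0.7}]'

```text
t: 13.37
eef_pos: [0.4924, -0.0405, 0.1683]
ee_rot: [3.14, 0.001, -0.807]
force: [-0.2, -0.8, -3.1]
width: 0.0381
gripper_force: 49.9
```

```bash
python3 -c "
from h import *
s=arm.get_state();print(s['eef_pos'],s['ee_rot'],s['q'],s['force'])
b=go([.5208,.0443,.16],-.085)
# tray check
f=dict(np.load('pics/s7.npz')); P=cloud(f); F=f['frame'].astype(int)
m=((F[...,0]-F[...,2]>45)).astype(np.uint8)
c,sn=np.cos(.197),np.sin(.197)
L=(P[...,:2]-[.481,-.280])@np.array([[c,-sn],[sn,c]])
m&=((abs(L[...,0])<.075)&(abs(L[...,1])<.06)&(P[...,2]<.04)).astype(np.uint8)
n,lab,st,ce=cv2.connectedComponentsWithStats(m)
for i in range(1,n):
    k=lab==i; print(st[i,4],ce[i].round(),L[k].mean(0).round(3),P[k][:,2].mean().round(3))
"
```

```text
[ 0.49238695 -0.04047423  0.16827723] [ 3.14016501e+00  6.45434146e-04 -8.06556919e-01] [ 3.16713565e-01  1.32637372e-01 -4.91176496e-01  4.42052758e-05
 -9.48548809e-01  4.47500509e-01] [-0.1683438  -0.79459311 -3.12776608]
d [-41.5 -79.2   8.2] r [ 0.0011  0.0011 -0.7216]
3 [371. 266.] [0.065 0.059] 0.035
2 [378. 266.] [0.074 0.048] 0.034
1 [380. 267.] [0.073 0.041] 0.035
1 [367. 269.] [0.05 0.06] 0.034
1 [384. 269.] [0.075 0.031] 0.033
1 [365. 271.] [0.041 0.059] 0.034
1 [363. 273.] [0.033 0.058] 0.034
2 [360. 276.] [0.021 0.06 ] 0.034
1 [356. 278.] [0.008 0.06 ] 0.035
176 [394. 285.] [ 0.065 -0.001] 0.011
1 [352. 282.] [-0.007  0.059] 0.034
1 [418. 283.] [ 0.075 -0.049] 0.034
1 [350. 284.] [-0.015  0.059] 0.034
1 [422. 285.] [ 0.074 -0.059] 0.034
3 [345. 288.] [-0.033  0.059] 0.035
314 [375. 300.] [-0.003  0.006] 0.012
5 [338. 294.] [-0.056  0.059] 0.034
3 [333. 298.] [-0.072  0.06 ] 0.034
```

Call:
jog_arm --targets '[{"dx": -5, "dy": -10, "dz": 1, "rx": 0, "ry": 0, "rz": -0.09, "gripper": 0.7}, {"dx": -10, "dy": -20, "dz": 2, "rx": 0, "ry": 0, "rz": -0.19, "gripper": 0.7}, {"dx": -16, "dy": -31, "dz": 3, "rx": 0, "ry": 0, "rz": -0.3, "gripper": 0.7}, {"dx": -22, "dy": -43, "dz": 4, "rx": 0, "ry": 0, "rz": -0.41, "gripper": 0.7}, {"dx": -29, "dy": -55, "dz": 5, "rx": 0, "ry": 0, "rz": -0.52, "gripper": 0.7}, {"dx": -35, "dy": -67, "dz": 6, "rx": 0, "ry": 0, "rz": -0.62, "gripper": 0.7}, {"dx": -39, "dy": -75, "dz": 8, "rx": 0, "ry": 0, "rz": -0.69, "gripper": 0.7}, {"dx": -41, "dy": -79, "dz": 8, "rx": 0, "ry": 0, "rz": -0.722, "gripper": 0.7}]'

```text
t: 14.03
eef_pos: [0.5214, 0.044, 0.16]
ee_rot: [3.141, 0.002, -0.084]
force: [-0.0, 0.1, -2.6]
width: 0.0384
gripper_force: 49.9
```

Call:
jog_arm --targets '[{"dx": 0, "dy": 0, "dz": 0, "rx": 0, "ry": 0, "rz": 0, "gripper": 0.7}, {"dx": 0, "dy": 0, "dz": 0, "rx": 0, "ry": 0, "rz": 0, "gripper": 0.7}, {"dx": 0, "dy": 0, "dz": 0, "rx": 0, "ry": 0, "rz": 0, "gripper": 0.7}, {"dx": 0, "dy": 0, "dz": 0, "rx": 0, "ry": 0, "rz": 0, "gripper": 0.7}, {"dx": 0, "dy": 0, "dz": 0, "rx": 0, "ry": 0, "rz": 0, "gripper": 0.7}, {"dx": 0, "dy": 0, "dz": 0, "rx": 0, "ry": 0, "rz": 0, "gripper": 0.7}, {"dx": 0, "dy": 0, "dz": 0, "rx": 0, "ry": 0, "rz": 0, "gripper": 0.7}, {"dx": 0, "dy": 0, "dz": 0, "rx": 0, "ry": 0, "rz": 0, "gripper": 0.7}]'

```text
t: 14.7
eef_pos: [0.5218, 0.0437, 0.1607]
ee_rot: [-3.142, -0.0, -0.087]
force: [0.3, -0.1, -3.3]
width: 0.0383
gripper_force: 49.9
```

```bash
cat >> h.py <<'E'
def rearface(f,p,yaw):
    """rear face + top of the grip block relative to TCP p in a level frame with the caddy's yaw"""
    P=(cloud(f)-p)@R.from_euler('z',yaw).as_matrix()
    W=P[190:262,300:330].reshape(-1,3)
    r=W[(W[:,2]>-.022)&(W[:,2]<.018)&(abs(W[:,0]-.021)<.012)]
    k=np.polyfit(r[:,2],r[:,0],1); t=W[(W[:,0]<.018)&(W[:,0]>0)&(abs(W[:,2]-.022)<.012)]
    print('rear x at tcp z %.4f slope %.4f n%d | top z %.4f n%d'%(k[1],k[0],len(r),np.median(t[:,2]) if len(t) else 0,len(t)))
    if len(t)>20: print('top slope',np.polyfit(t[:,0],t[:,2],1))
E
python3 - <<'E'
from h import *
s=arm.get_state();print(s['eef_pos'],s['ee_rot'],s['force'])
rearface(dict(np.load('pics/w2.npz')),np.array([.63469,.03439,.05522]),-.084)
for i in range(2):
    s=arm.get_state(); rearface(grab('wrist','w8%d.png'%i),s['eef_pos'],s['ee_rot'][2])
print(s['eef_pos'],s['ee_rot'])
E
```

```text
[0.52175697 0.04366481 0.16073071] [-3.14155936e+00 -6.35450478e-05 -8.71992227e-02] [ 0.30031028 -0.12389455 -3.2500376 ]
rear x at tcp z 0.0214 slope 0.0041 n850 | top z 0.0230 n210
top slope [0.07625921 0.02168679]
rear x at tcp z 0.0202 slope -0.0033 n900 | top z 0.0207 n288
top slope [-0.13298633  0.02285499]
rear x at tcp z 0.0202 slope -0.0049 n904 | top z 0.0207 n293
top slope [-0.11755848  0.02255851]
[0.52177516 0.0437029  0.16072151] [-3.14157648e+00 -9.09830262e-05 -8.70275259e-02]
```

The grip hasn't slipped: the caddy's underside will be at channel level with TCP z near 0.0574, and home TCP is about (0.6359, 0.0345). I'll descend in front of the dock.

Call:
jog_arm --targets '[{"dx": 0, "dy": -0.5, "dz": 8, "rx": 0, "ry": 0, "rz": -0.002, "gripper": 0.7}, {"dx": 0, "dy": -0.5, "dz": 22, "rx": 0, "ry": 0, "rz": -0.002, "gripper": 0.7}, {"dx": 0, "dy": -0.5, "dz": 40, "rx": 0, "ry": 0, "rz": -0.002, "gripper": 0.7}, {"dx": 0, "dy": -0.5, "dz": 60, "rx": 0, "ry": 0, "rz": -0.002, "gripper": 0.7}, {"dx": 0, "dy": -0.5, "dz": 78, "rx": 0, "ry": 0, "rz": -0.002, "gripper": 0.7}, {"dx": 0, "dy": -0.5, "dz": 92, "rx": 0, "ry": 0, "rz": -0.002, "gripper": 0.7}, {"dx": 0, "dy": -0.5, "dz": 100, "rx": 0, "ry": 0, "rz": -0.002, "gripper": 0.7}, {"dx": 0, "dy": -0.5, "dz": 102.5, "rx": 0, "ry": 0, "rz": -0.002, "gripper": 0.7}]'

```text
t: 15.47
eef_pos: [0.5209, 0.0439, 0.0564]
ee_rot: [3.14, 0.003, -0.085]
force: [-0.0, -0.3, -3.0]
width: 0.0382
gripper_force: 49.9
```

Call:
jog_arm --targets '[{"dx": 3, "dy": 0, "dz": 0, "rx": 0, "ry": 0, "rz": 0, "gripper": 0.7}, {"dx": 7, "dy": 0, "dz": 0, "rx": 0, "ry": 0, "rz": 0, "gripper": 0.7}, {"dx": 12, "dy": 0, "dz": 0, "rx": 0, "ry": 0, "rz": 0, "gripper": 0.7}, {"dx": 17, "dy": 0, "dz": 0, "rx": 0, "ry": 0, "rz": 0, "gripper": 0.7}, {"dx": 20, "dy": 0, "dz": 0, "rx": 0, "ry": 0, "rz": 0, "gripper": 0.7}, {"dx": 22, "dy": 0, "dz": 0, "rx": 0, "ry": 0, "rz": 0, "gripper": 0.7}, {"dx": 22, "dy": 0, "dz": 0, "rx": 0, "ry": 0, "rz": 0, "gripper": 0.7}, {"dx": 22, "dy": 0, "dz": 0, "rx": 0, "ry": 0, "rz": 0, "gripper": 0.7}]'

```text
t: 16.13
eef_pos: [0.5437, 0.0423, 0.0582]
ee_rot: [-3.142, 0.0, -0.085]
force: [-0.6, 0.1, -2.7]
width: 0.038
gripper_force: 49.9
```

```bash
python3 -c "
from h import *
s=arm.get_state();print(s['eef_pos'],s['ee_rot'],s['force'])
a=np.array([np.cos(-.085),np.sin(-.085),0]); d=s['eef_pos']-[.6359,.0345,.0574]; print('s %.4f lat %.4f'%(d@a,d@[-a[1],a[0],0]))
go([.6359,.0345,.0574],-.085)"
```

```text
[0.5437332  0.04234288 0.05818634] [-3.14154516e+00  5.19528290e-05 -8.50784227e-02] [-0.61074513  0.11555281 -2.73172574]
s -0.0925 lat -0.0000
d [92.5 -0.   0.8] r [-0.      0.0001 -0.0001]
```

Call:
jog_arm --targets '[{"dx": 5, "dy": 0, "dz": 0, "rx": 0, "ry": 0, "rz": 0, "gripper": 0.7}, {"dx": 10, "dy": 0, "dz": 0, "rx": 0, "ry": 0, "rz": 0, "gripper": 0.7}, {"dx": 16, "dy": 0, "dz": 0, "rx": 0, "ry": 0, "rz": 0, "gripper": 0.7}, {"dx": 22, "dy": 0, "dz": 0, "rx": 0, "ry": 0, "rz": 0, "gripper": 0.7}, {"dx": 28, "dy": 0, "dz": 0.3, "rx": 0, "ry": 0, "rz": 0, "gripper": 0.7}, {"dx": 34, "dy": 0, "dz": 0.5, "rx": 0, "ry": 0, "rz": 0, "gripper": 0.7}, {"dx": 38, "dy": 0, "dz": 0.5, "rx": 0, "ry": 0, "rz": 0, "gripper": 0.7}, {"dx": 40, "dy": 0, "dz": 0.5, "rx": 0, "ry": 0, "rz": 0, "gripper": 0.7}]'

```text
t: 16.8
eef_pos: [0.5844, 0.039, 0.0575]
ee_rot: [3.142, -0.0, -0.085]
force: [-0.5, -0.1, -3.2]
width: 0.0383
gripper_force: 49.9
```

```bash
python3 -c "
from h import *
s=arm.get_state();print(s['eef_pos'],s['ee_rot'],s['force'],s['moment'])
rearface(grab('wrist','w9.png'),s['eef_pos'],s['ee_rot'][2])
go([.6359,.0345,.0574],-.085)"
```

```text
[0.58436645 0.03896479 0.05747479] [ 3.14151833e+00 -3.56643454e-05 -8.50079428e-02] [-0.46681047 -0.0811716  -3.19850144] [-0.04931936 -0.130395   -0.00315794]
rear x at tcp z 0.0201 slope -0.0055 n908 | top z 0.0207 n291
top slope [-0.18092695  0.02362524]
d [51.7  0.1  0.1] r [ 0.0001 -0.0001 -0.    ]
```

Insertion is free of force and the caddy still sits true in the grip. I'll continue to home.

Call:
jog_arm --targets '[{"dx": 5, "dy": 0, "dz": 0, "rx": 0, "ry": 0, "rz": 0, "gripper": 0.7}, {"dx": 12, "dy": 0, "dz": 0, "rx": 0, "ry": 0, "rz": 0, "gripper": 0.7}, {"dx": 20, "dy": 0, "dz": 0, "rx": 0, "ry": 0, "rz": 0, "gripper": 0.7}, {"dx": 28, "dy": 0, "dz": 0, "rx": 0, "ry": 0, "rz": 0, "gripper": 0.7}, {"dx": 36, "dy": 0, "dz": 0, "rx": 0, "ry": 0, "rz": 0, "gripper": 0.7}, {"dx": 43, "dy": 0, "dz": 0, "rx": 0, "ry": 0, "rz": 0, "gripper": 0.7}, {"dx": 48, "dy": 0, "dz": 0, "rx": 0, "ry": 0, "rz": 0, "gripper": 0.7}, {"dx": 51, "dy": 0, "dz": 0, "rx": 0, "ry": 0, "rz": 0, "gripper": 0.7}]'

```text
t: 17.52
eef_pos: [0.6351, 0.0346, 0.0575]
ee_rot: [3.141, 0.0, -0.085]
force: [-0.7, 0.6, -1.7]
width: 0.0381
gripper_force: 49.9
```

```bash
python3 -c "
from h import *
s=arm.get_state();print(s['eef_pos'],s['ee_rot'],s['force'],s['moment'])
rearface(grab('wrist','w10.png'),s['eef_pos'],s['ee_rot'][2])
go([.6359,.0345,.0574],-.085)"
```

```text
[0.63514211 0.03456013 0.05747686] [ 3.14144153e+00  1.91058933e-04 -8.50523311e-02] [-0.7491046   0.61504497 -1.74418533] [ 0.08692493  0.37170561 -0.02149132]
rear x at tcp z 0.0202 slope -0.0011 n905 | top z 0.0206 n292
top slope [-0.11200511  0.0224042 ]
d [0.6 0.  0.1] r [ 0.0002 -0.0001  0.0001]
```

Call:
jog_arm --targets '[{"dx": 0.4, "dy": 0, "dz": 0, "rx": 0, "ry": 0, "rz": 0, "gripper": 0.7}, {"dx": 0.8, "dy": 0, "dz": 0, "rx": 0, "ry": 0, "rz": 0, "gripper": 0.7}, {"dx": 1.0, "dy": 0, "dz": 0, "rx": 0, "ry": 0, "rz": 0, "gripper": 0.7}, {"dx": 1.0, "dy": 0, "dz": 0, "rx": 0, "ry": 0, "rz": 0, "gripper": 0.7}, {"dx": 1.0, "dy": 0, "dz": 0, "rx": 0, "ry": 0, "rz": 0, "gripper": 0.7}, {"dx": 1.0, "dy": 0, "dz": 0, "rx": 0, "ry": 0, "rz": 0, "gripper": 0.7}, {"dx": 1.0, "dy": 0, "dz": 0, "rx": 0, "ry": 0, "rz": 0, "gripper": 0.7}, {"dx": 1.0, "dy": 0, "dz": 0, "rx": 0, "ry": 0, "rz": 0, "gripper": 0.7}]'

```text
t: 18.23
eef_pos: [0.6354, 0.0347, 0.0577]
ee_rot: [-3.142, -0.0, -0.085]
force: [-0.0, 0.5, -3.2]
width: 0.0382
gripper_force: 49.9
```

Call:
jog_arm --targets '[{"dx": 0, "dy": 0, "dz": 0, "rx": 0, "ry": 0, "rz": 0, "gripper": 0.5}, {"dx": 0, "dy": 0, "dz": 0, "rx": 0, "ry": 0, "rz": 0, "gripper": 0.45}, {"dx": 0, "dy": 0, "dz": 0, "rx": 0, "ry": 0, "rz": 0, "gripper": 0.4}, {"dx": 0, "dy": 0, "dz": 0, "rx": 0, "ry": 0, "rz": 0, "gripper": 0.3}, {"dx": 0, "dy": 0, "dz": 0, "rx": 0, "ry": 0, "rz": 0, "gripper": 0.2}, {"dx": 0, "dy": 0, "dz": 0, "rx": 0, "ry": 0, "rz": 0, "gripper": 0}, {"dx": 0, "dy": 0, "dz": 0, "rx": 0, "ry": 0, "rz": 0, "gripper": 0}, {"dx": 0, "dy": 0, "dz": 0, "rx": 0, "ry": 0, "rz": 0, "gripper": 0}]'

```text
t: 18.9
eef_pos: [0.6356, 0.0347, 0.0579]
ee_rot: [-3.141, -0.0, -0.085]
force: [-0.1, -1.3, -0.3]
width: 0.0804
gripper_force: 0.0
```

```bash
python3 -c "
from h import *
s=arm.get_state();print(s['eef_pos'],s['ee_rot'],s['force'],s['width'])
f=grab('wrist','w11.png'); rearface(f,s['eef_pos'],s['ee_rot'][2])
# button plates: widths seen, now and before the grip, across the caddy
for n,p in(('w2',[.63469,.03439,.05522]),('w11',s['eef_pos'])):
    g=dict(np.load('pics/%s.npz'%n)); P=(cloud(g)-[.6359,.0345,0])@R.from_euler('z',-.085).as_matrix()
    for lo,hi in((.045,.06),(.06,.074)):
        m=(P[...,2]>lo)&(P[...,2]<hi)&(abs(P[...,1])<.034)&(P[...,0]>-.005)&(P[...,0]<.0165); q=P[m]
        print(n,lo,m.sum(),np.percentile(q[:,1],[1,3,97,99]).round(4) if m.any() else '')
"
```

```text
[0.63563734 0.03468076 0.05790159] [-3.14147086e+00 -4.81683239e-04 -8.46642900e-02] [-0.09279983 -1.30465418 -0.25784183] 0.08037564728224263
rear x at tcp z 0.0202 slope -0.0021 n907 | top z 0.0203 n302
top slope [-0.09653394  0.02176213]
w2 0.045 365 [-0.0249 -0.0246  0.0256  0.026 ]
w2 0.06 319 [-0.0251 -0.0247  0.0258  0.0261]
w11 0.045 357 [-0.0255 -0.0252  0.0248  0.0253]
w11 0.06 304 [-0.0256 -0.0254  0.0251  0.0254]
```

Both button plates are back at full width, 51 mm over both just as before the grip, and the rear face is at its original place. Now I'll retreat.

Call:
jog_arm --targets '[{"dx": 0, "dy": 0, "dz": -5, "rx": 0, "ry": 0, "rz": 0, "gripper": 0}, {"dx": 0, "dy": 0, "dz": -15, "rx": 0, "ry": 0, "rz": 0, "gripper": 0}, {"dx": 0, "dy": 0, "dz": -35, "rx": 0, "ry": 0, "rz": 0, "gripper": 0}, {"dx": 0, "dy": 0, "dz": -65, "rx": 0, "ry": 0, "rz": 0, "gripper": 0}, {"dx": 0, "dy": 0, "dz": -95, "rx": 0, "ry": 0, "rz": 0, "gripper": 0}, {"dx": 0, "dy": 0, "dz": -125, "rx": 0, "ry": 0, "rz": 0, "gripper": 0}, {"dx": 0, "dy": 0, "dz": -155, "rx": 0, "ry": 0, "rz": 0, "gripper": 0}, {"dx": 0, "dy": 0, "dz": -180, "rx": 0, "ry": 0, "rz": 0, "gripper": 0}]'

```text
t: 19.62
eef_pos: [0.6357, 0.0346, 0.2415]
ee_rot: [-3.141, -0.003, -0.085]
force: [0.2, 0.2, 0.0]
width: 0.0874
gripper_force: 0.0
```

Call:
jog_arm --targets '[{"dx": -20, "dy": -15, "dz": 0, "rx": 0, "ry": 0, "rz": 0, "gripper": 0}, {"dx": -40, "dy": -45, "dz": 0, "rx": 0, "ry": 0, "rz": 0, "gripper": 0}, {"dx": -60, "dy": -80, "dz": 0, "rx": 0, "ry": 0, "rz": 0, "gripper": 0}, {"dx": -80, "dy": -115, "dz": 0, "rx": 0, "ry": 0, "rz": 0, "gripper": 0}, {"dx": -100, "dy": -150, "dz": 0, "rx": 0, "ry": 0, "rz": 0, "gripper": 0}, {"dx": -120, "dy": -180, "dz": 0, "rx": 0, "ry": 0, "rz": 0, "gripper": 0}, {"dx": -140, "dy": -210, "dz": 0, "rx": 0, "ry": 0, "rz": 0, "gripper": 0}, {"dx": -150, "dy": -230, "dz": 0, "rx": 0, "ry": 0, "rz": 0, "gripper": 0}]'

```text
t: 20.28
eef_pos: [0.5037, 0.2789, 0.2392]
ee_rot: [-3.14, -0.001, -0.083]
force: [0.1, -0.1, -0.3]
width: 0.0876
gripper_force: 0.0
```

Run:
```python
from h import *
s=arm.get_state();print(s['t'],s['eef_pos'],s['force'])
f=grab('top','t12.png'); g=dict(np.load('pics/top0.npz')); c=grab('scene','s12.png')
for n,h in(('before',g),('now',f)):
    P=cloud(h); k=np.zeros((400,640),bool); k[175:235,315:360]=1
    Q=P[k&(P[...,2]>.062)&(P[...,2]<.09)]; print(n,'caddy',cv2.minAreaRect(Q[:,:2].astype(np.float32)*1000),Q.mean(0))
    m=h['frame'].astype(int).sum(-1)<130; m[:210]=0;m[275:]=0;m[:,:405]=0;m[:,465:]=0; m&=abs(P[...,2]-.03)<.012
    print('tray',cv2.minAreaRect(P[m][:,:2].astype(np.float32)*1000),m.sum())
    Z=P[170:240,318:358]; k=(Z[...,0]<.545)&(Z[...,0]>.5)&(Z[...,2]>.015); print('front overhang',k.sum(),np.percentile(Z[Z[...,2]>.03][:,0],1))
# scene: front face of the caddy, before/now, in dock frame
for n,h in(('before',dict(np.load('pics/scene0.npz'))),('now',c)):
    P=(cloud(h)-[.6347,.0346,.004])@R.from_euler('z',-.085).as_matrix(); m=(abs(P[...,1])<.025)&(P[...,0]<-.06)&(P[...,0]>-.14)&(P[...,2]>.03)&(P[...,2]<.066)
    print(n,m.sum(),np.percentile(P[m][:,0],[2,25,50]).round(4))
P=cloud(f);L=(P[...,:2]-[.481,-.280])@np.array([[np.cos(.197),-np.sin(.197)],[np.sin(.197),np.cos(.197)]])
m=(abs(L[...,0])<.074)&(abs(L[...,1])<.058)&(P[...,2]>.009)&(P[...,2]<.03)
n,lab,st,ce=cv2.connectedComponentsWithStats(m.astype(np.uint8))
for i in range(1,n):
    if st[i,4]>8: k=lab==i; print('in tray',st[i,4],L[k].min(0).round(3),L[k].max(0).round(3),P[k][:,2].mean())
```

```text
20.2833 [0.5037153  0.27888093 0.23915751] [ 0.09026962 -0.10598307 -0.28086003]
before caddy ((602.0425415039062, 41.89803695678711), (57.079673767089844, 113.16087341308594), 85.7040786743164) [0.59723288 0.04168674 0.07500906]
tray ((481.45013427734375, -280.20843505859375), (183.97235107421875, 132.62867736816406), 11.294910430908203) 458
front overhang 49 0.4011053723626449
now caddy ((601.411376953125, 40.08329391479492), (57.287296295166016, 112.36014556884766), 83.6969985961914) [0.59675489 0.0411641  0.07483696]
tray ((481.4267578125, -280.02435302734375), (184.2405548095703, 132.7610321044922), 11.444535255432129) 453
front overhang 50 0.4011053723626449
before 145 [-0.0992 -0.0946 -0.0921]
now 144 [-0.1004 -0.0948 -0.0926]
in tray 47 [ 0.064 -0.02 ] [0.074 0.031] 0.015062021464439633
in tray 62 [ 0.023 -0.02 ] [0.036 0.029] 0.014973146830123938
in tray 126 [-0.017 -0.018] [0.015 0.031] 0.015332980732978481
```

Everything checks out: one cell, one cell and a pair in the tray, tray unmoved, caddy home, and the front face and flap as at the start.

```bash
python3 -c "
from station import arm
print(arm.job_done())"
```

```text
the job is handed in; nothing more can be done
None
```

The job is handed in, though it returned no verdict: by my measurements all four cells lie in the tray, the caddy is home with both catches out and its flap shut, and the tray did not move.

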